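# Shut the instrument case and hold it up level

## Task

The aluminium instrument case on the green mat stands open with a movement holder in it. While it stands on the mat, swing its lid over until it is fully shut, edge to edge, then grip the case so that it cannot fall open, lift it straight up to about 10 cm above the mat and finish still holding it there, over the mat, shut, level and steady: do not put it down or let go. Do not tip the case on the way, keep the movement holder in it, and leave the other things on the bench where they are.

Things in the scene. Friction and masses are not known exactly. Their poses are not given: they have to be found in the camera images.
- case: Lower half of a loose hinged aluminium case: open shell 62 (x) x 120 (y) x 22 (z) mm, 3 mm walls, 0.24 kg. Origin: centre of its underside; z up. The hinge runs along its +x top edge; its front (-x, small latch plate) looks roughly toward the robot. Shut, it is 62 x 120 x 38 mm with flat long sides, gripped across x. Held by the lid alone, this half swings down.
- case_lid (a joint): Hinge of the lid, the upper half-shell, 62 x 120 x 16 mm, 0.06 kg: 0 fully shut, edges meeting; 1.57 upright; stop at 2.05 (leaning back, to the case's +x side). Stiff (0.03 N m of friction), no latch: the lid stays where it is left and about 1 N at its free edge moves it. Upright, the lid reaches 84 mm above the case's underside.
- hinge_line (a point): Middle of the hinge line: on the case at x = +31, y = 0, z = 22 mm in the case's frame.
- lid_rim (a point): Middle of the lid's free (front) edge, at its meeting face, 62 mm from the hinge line; it comes to x = -31, z = 22 mm in the case's frame when shut.
- mat: Fixed green mat, 140 x 190 mm, 4 mm thick, under the case. Origin: centre of its underside, on the bench top (z = 0).
- movement_holder: Loose steel movement holder, 34 (x) x 61 (y) x 10 mm, about 0.08 to 0.15 kg, lying in the case, up to 20 mm off its middle along the case's y. Origin: centre of its underside.
- blower: Bystander: black rubber dust blower standing on its foot, 50 x 50 x 85 mm. Origin: centre of its underside.
- blue_bottle: Bystander: small white bottle with a blue cap, 35 x 34 x 68 mm. Origin: centre of its underside.
- jar: Bystander: small round glass dish with black knobbed lid, 60 x 60 x 36 mm. Origin: centre of its underside.
- loupe: Bystander: black eye loupe standing on its cup, 37 x 37 x 32 mm. Origin: centre of its underside.
- driver: Bystander: small black and red screwdriver lying on the bench, 13 x 132 x 13 mm. Origin: centre of its underside.
- tweezers: Bystander: steel tweezers lying on the bench, 10 x 121 x 8 mm. Origin: centre of its underside.
Not all that is in view belongs to the job. Leave any orange look-alike of the movement_holder alone.

How it is judged:
By the outcome, as a careful person would: the job done as asked, in the order asked, and still so for the second after the job is handed in, while the arm keeps its last pose, push and grip.
It also fails if it takes over 45 s, if anything falls off the work surface, if the arm or the gripper's body presses on something with over 40 N, if the wrist force passes 120 N, or if a joint passes its speed limit or range.

## Robot

A 6-joint arm with a two-finger parallel gripper is mounted at the origin on a cart in front of the work surface, level with it; the furniture and walls round the work are solid. World frame = base frame: x ahead of the robot, y to its left, z up, the work surface at z = 0. Lengths are in m, angles in degrees, forces in N, time in s.
With the tool pointing down it reaches from about 0.275 to 0.75 m from the base axis. Payload 10.2 kg.
Tool frame: the origin (TCP) lies at the very end of the fingers, on their centre line; the grasp point (between the pads) lies 19 mm behind it; z points along the fingers, y is the line along which they close (so a half turn about z gives the same grasp; the last joint's range is limited). The gripper opens to 88 mm and grips with 3 to 60 N. Pads are 18 mm wide; open, the fingers measure 123 mm over their backs; the gripper's body (75 mm by 187 mm) begins 45 mm behind the grasp point.
Start: joints at [60.711, 17.928, 85.812, -0, 76.261, -12.8], TCP at [0.149, 0.503, 0.239] pointing down, gripper open.
Joint ranges: [-168.41, 168.41], [-55.51, 124.54], [10.69, 146.95], [-70.63, 250.63], [1, 178], [-165.06, 165.06]. Speed limits (degrees/s): [136.94, 136.94, 172.46, 180, 180, 180].

## Interface

Orientations are given as a 3x3 rotation matrix whose columns are the frame's x, y, z axes.
In Python, from plant import * gives the robot as it stands. The module is installed in compiled form; this text tells all that it offers.
- The arm moves only by the shell command python3 -m creep 'ROWS' [FORCE]. ROWS is JSON, a list of rows, each an object of numbers: "x", "y", "z": the shift along the tool's x, y, z in m; "wx", "wy", "wz": the turn, a rotation vector about the tool's x, y, z in rad; "hand": the finger opening in m, from 0 to 0.0881. In form: [{"x": .., "y": .., "z": .., "wx": .., "wy": .., "wz": .., "hand": ..}, ...]. A call has 1 to 8 rows; each row is the pose to reach, as a shift and turn from the pose commanded when the call began, along the tool's axes at that moment; what a row does not reach only later rows make up. A row lasts 1/10 s, in which the tool goes at most 50 mm and 8.59 degrees, less where a joint would pass 70% of its speed; a pose out of reach is approached as far as the arm can. A call with a gripper value outside its range is refused whole. The fingers move at their own pace and stop on an object; FORCE is the grip in N (left out, the last holds). Time passes only in rows, so rows that repeat a pose let the fingers close. It gives the time, the measured TCP pose, the force, the opening and the grip force at its end, in the units of the state.
- get_state(): the state, without advancing time (a new reading comes with each control period).
- grab_frame(name): name is "side" or "top" or "wrist"; returns the picture (400x640x3 uint8, red, green, blue); there is no depth.
- camera_info(name): a dict with "mtx" (3x3 intrinsics, pixels), "R" (3x3) and "t" (3): a world point X has camera coordinates R X + t. Camera axes: x right, y down, z forward; pixel columns grow to the right and rows downward; lengths in m; the calibration is good to about 2 mm. The wrist camera is an equidistant fisheye: a pixel r from the principal point sees the ray r / f radians off the axis. A picture is of the moment at which its call begins: read the wrist's pose just before it. camera_info takes no time and is no camera call; for the wrist camera it gives the pose at the moment of the call.
- job_done(): hands the job in; it is judged then, once.
The state is a dict: "t": time; "q": joint angles; "qd": joint speeds; "joint_torque": joint torques, N m; "tcp_pos": TCP position; "ee_rot": TCP orientation; "ft_force": force on the tool from outside, world axes, zero at the start; "wrist_torque": the same for the moment, N m; "gripper_width": finger opening in m; "grip_force": force on a finger pad.
Only numpy, scipy, OpenCV 4.12 (cv2) and the standard library are available. Lean on these libraries where they do the work, as an engineer would, in place of code of your own. Each camera call takes 0.05 s, during which the arm holds its last target. There are 200 camera calls.

## Working session

There is one attempt and no reset: what is moved stays moved. The work goes in short steps, Python scripts to look and compute and a shell command to move; the robot and the scene stay as the last step left them, time stands still between calls to the robot, and variables do not carry over. Pictures are saved under pics/ and viewed, at most 10 in all, crops included, and the job is handed in when it is done.

```bash
mkdir -p pics; python3 - <<'E'
from plant import *
import cv2, numpy as np
s=get_state(); print(s['t'],s['tcp_pos'],np.round(s['ee_rot'],3).tolist())
for n in("top","side"):
    im=grab_frame(n); cv2.imwrite(f'pics/{n}0.png',im[:,:,::-1])
    c=camera_info(n); print(n,np.round(c['mtx'],1).tolist(),np.round(c['R'],3).tolist(),np.round(c['t'],3).tolist(), np.round(-c['R'].T@c['t'],3))
E
```

```text
0.0 [0.14889054 0.50317836 0.23814108] [[-0.959, 0.284, -0.001], [0.284, 0.959, -0.001], [0.0, -0.001, -1.0]]
top [[442.0, 0.0, 324.2], [0.0, 442.0, 188.5], [0.0, 0.0, 1.0]] [[0.014, -1.0, -0.019], [-0.997, -0.013, -0.073], [0.073, 0.02, -0.997]] [0.033, 0.497, 0.957] [0.425 0.02  0.991]
side [[428.7, 0.0, 315.0], [0.0, 428.7, 203.8], [0.0, 0.0, 1.0]] [[0.315, 0.949, 0.004], [0.681, -0.223, -0.697], [-0.661, 0.222, -0.717]] [-0.191, -0.29, 1.258] [ 1.089 -0.163  0.701]
```

View pics/top0.png

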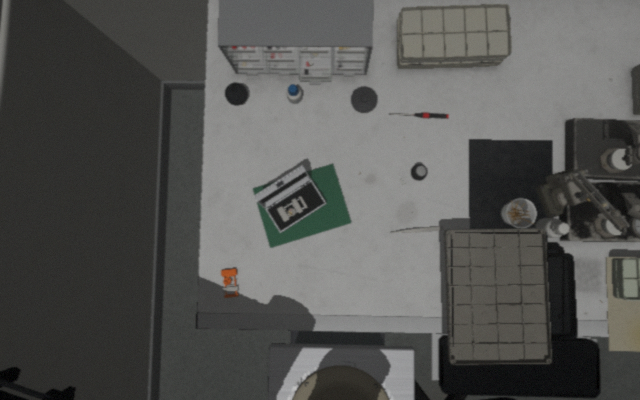

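View pics/side0.png

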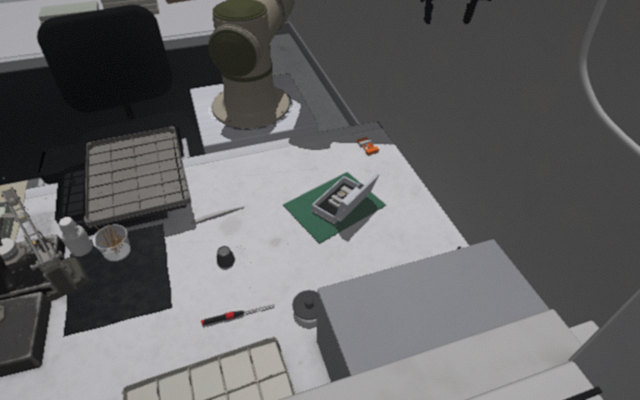

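The top view shows the case on the mat at about (290,200), with the lid leaning up on its far side. The orange decoy is at (230,280). The side view shows the case at (345,198) with its lid near upright. I'll enlarge both.

```bash
python3 - <<'E'
import cv2, numpy as np
a=cv2.imread('pics/top0.png')[150:250,245:360]; b=cv2.imread('pics/side0.png')[160:250,280:390]
A=cv2.resize(a,None,fx=6.9,fy=6,interpolation=cv2.INTER_CUBIC)
cv2.imwrite('pics/topc.png',cv2.resize(a,(690,600),interpolation=cv2.INTER_CUBIC))
cv2.imwrite('pics/sidec.png',cv2.resize(b,(770,600)[:1]+(630,) if 0 else (733,600),interpolation=cv2.INTER_CUBIC))
E
```

```text
(no output)
```

View pics/topc.png

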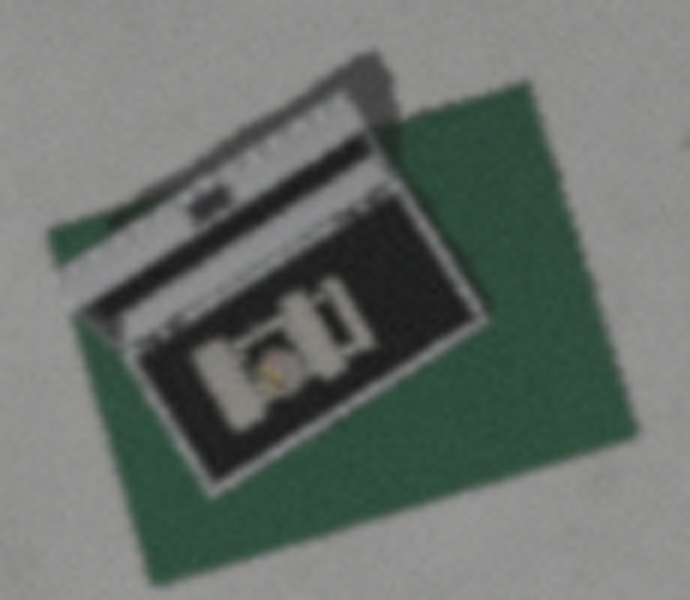

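View pics/sidec.png

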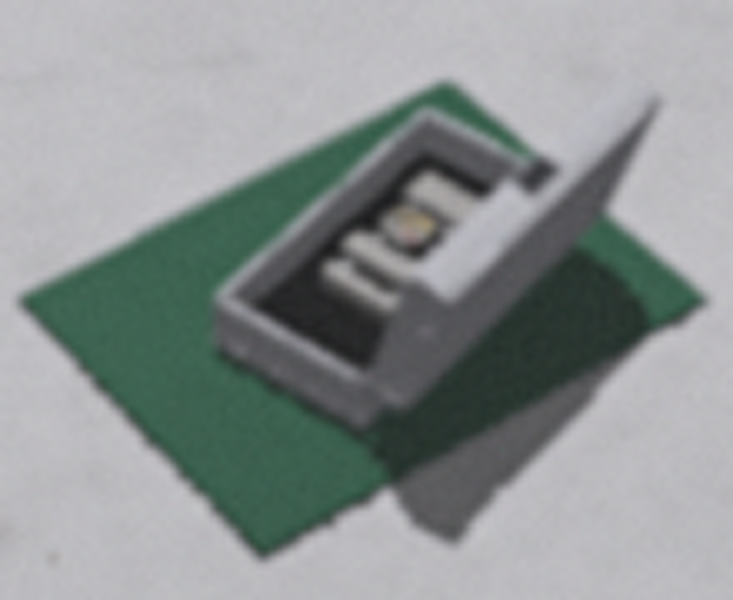

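```bash
cat > h.py <<'E'
from plant import *
import numpy as np, cv2
from scipy.optimize import least_squares
def proj(n,X):
    c=camera_info(n); p=(c['R']@np.atleast_2d(X).T).T+c['t']; p=p@np.array(c['mtx']).T; return p[:,:2]/p[:,2:]
def unproj(n,px,z):
    c=camera_info(n); d=c['R'].T@np.linalg.inv(c['mtx'])@np.array([*px,1.]); o=-c['R'].T@c['t']; return o+d*(z-o[2])/d[2]
def lidpt(u,y,h,th): # u from hinge toward front, h above meeting face
    return [31-u*np.cos(th)+h*np.sin(th), y, 22+u*np.sin(th)+h*np.cos(th)]
def world(p,pts):
    c,s=np.cos(p[2]),np.sin(p[2]); P=np.array(pts)/1000
    return np.c_[p[0]+c*P[:,0]-s*P[:,1],p[1]+s*P[:,0]+c*P[:,1],P[:,2]+.004]
E
python3 - <<'E'
from h import *
T=[((213,493),(-31,60,22)),((487,318),(-31,-60,22)),((128,350),(31,60,22)),((393,185),(31,-60,22)),
((75,315),('l',62,60,0)),((367,140),('l',62,-60,0)),((60,275),('l',62,60,16)),((345,92),('l',62,-60,16))]
S=[((215,300),(-31,-60,22)),((428,108),(-31,60,22)),((370,427),(31,-60,0)),((217,345),(-31,-60,0)),
((450,300),('l',62,-60,16)),((660,98),('l',62,60,16)),((415,268),('l',62,-60,0))]
def g(m,th): return [lidpt(*q[1:],th) if q[0]=='l' else q for _,q in m]
ot=np.array([[245+(a+.5)/6-.5,150+(b+.5)/6-.5] for (a,b),_ in T]); os_=np.array([[280+(a+.5)/6.664-.5,160+(b+.5)/6.667-.5] for (a,b),_ in S])
def f(p): return np.r_[(proj('top',world(p,g(T,p[3])))+p[4:6]-ot).ravel(),(proj('side',world(p,g(S,p[3])))+p[6:8]-os_).ravel(),p[4:]/1.]
r=least_squares(f,[.45,.1,.5,1.6,0,0,0,0],loss='soft_l1'); p=r.x
print(np.round(p,4),'yaw',np.degrees(p[2]),'th',np.degrees(p[3])); print(np.round(r.fun[:-4].reshape(-1,2),1).tolist())
print('hinge,rim,lidtopfront',np.round(world(p,[(31,0,22),lidpt(62,0,0,p[3]),lidpt(62,0,16,p[3])]),4))
for n,px in(('top',[(254,188),(333,165),(351,222),(271,247)]),): print([np.round(unproj(n,q,.004),3)[:2].tolist() for q in px])
for n,px in(('jar',(364,99)),('bottle',(294,93)),('loupe',(419,171)),('blower',(236,93))): print(n,np.round(unproj('top',px,.03),3))
E
```

```text
[0.4584 0.1043 0.5832 1.7762 1.125  0.3026 1.1689 0.1124] yaw 33.41482081007676 th 101.76634051764499
[[-0.3, 0.6], [0.4, 0.0], [-1.2, 0.4], [0.8, -1.6], [-0.3, 0.2], [0.4, -2.0], [-1.5, 0.6], [0.1, -0.2], [0.1, -0.1], [0.1, -0.1], [-0.8, 0.7], [-0.1, -0.0], [-0.0, 0.0], [0.6, -0.9], [-1.0, 0.2]]
hinge,rim,lidtopfront [[0.4843 0.1214 0.026 ]
 [0.4948 0.1283 0.0867]
 [0.5079 0.137  0.0834]]
[[0.497, 0.198], [0.551, 0.021], [0.423, -0.021], [0.366, 0.156]]
jar [ 0.695 -0.046  0.03 ]
bottle [0.707 0.109 0.03 ]
loupe [ 0.536 -0.167  0.03 ]
blower [0.706 0.239 0.03 ]
```

```bash
cat >> h.py <<'E'
from scipy.spatial.transform import Rotation as Ro
CASE=[.4584,.1043,.5832]
def to(cx,cy,z,case=CASE):
    "row to put TCP at case-frame cx,cy (mm), world z (m), tool x=case y, tool y=case x"
    s=get_state(); R=s['ee_rot']; a=case[2]; c,n=np.cos(a),np.sin(a)
    w=np.array([case[0]+(c*cx-n*cy)/1e3,case[1]+(n*cx+c*cy)/1e3,z])
    G=np.array([[-n,c,0],[c,n,0],[0,0,-1]]).T
    print(np.round(R.T@(w-s['tcp_pos']),4),np.round(Ro.from_matrix(R.T@G).as_rotvec(),4),'t',s['t'],'F',np.round(s['ft_force'],1))
E
python3 -c "
from h import *
to(92,0,.15)"
```

```text
[-0.4692 -0.2242  0.0884] [-1.100e-03  1.000e-04  6.998e-01] t 0.1 F [-0.7  0.2 -0.4]
```

```bash
python3 -m creep '[{"x":-0.04,"y":-0.02,"z":0.0,"wz":0.07,"hand":0.0},{"x":-0.08,"y":-0.04,"z":0.0,"wz":0.14,"hand":0.0},{"x":-0.12,"y":-0.06,"z":0.0,"wz":0.21,"hand":0.0},{"x":-0.16,"y":-0.08,"z":0.0,"wz":0.28,"hand":0.0},{"x":-0.2,"y":-0.1,"z":0.0,"wz":0.35,"hand":0.0},{"x":-0.24,"y":-0.12,"z":0.0,"wz":0.42,"hand":0.0},{"x":-0.28,"y":-0.14,"z":0.0,"wz":0.49,"hand":0.0},{"x":-0.31,"y":-0.15,"z":0.0,"wz":0.55,"hand":0.0}]'; python3 -c "
from h import *
to(92,0,.15)"
```

```text
[-0.4692 -0.2242  0.0884] [-1.100e-03  1.000e-04  6.998e-01] t 0.1 F [-0.7  0.2 -0.4]$[0]: bad value
```

```bash
python3 -m creep '[{"x":-0.04,"y":-0.02,"z":0.0,"wx":0,"wy":0,"wz":0.07,"hand":0.0},{"x":-0.08,"y":-0.04,"z":0.0,"wx":0,"wy":0,"wz":0.14,"hand":0.0},{"x":-0.12,"y":-0.06,"z":0.0,"wx":0,"wy":0,"wz":0.21,"hand":0.0},{"x":-0.16,"y":-0.08,"z":0.0,"wx":0,"wy":0,"wz":0.28,"hand":0.0},{"x":-0.2,"y":-0.1,"z":0.0,"wx":0,"wy":0,"wz":0.35,"hand":0.0},{"x":-0.24,"y":-0.12,"z":0.0,"wx":0,"wy":0,"wz":0.42,"hand":0.0},{"x":-0.28,"y":-0.14,"z":0.0,"wx":0,"wy":0,"wz":0.49,"hand":0.0},{"x":-0.31,"y":-0.15,"z":0.0,"wx":0,"wy":0,"wz":0.55,"hand":0.0}]'; python3 -c "
from h import *
to(92,0,.15)"
```

```text
t: 0.9
tcp_pos: [0.4051, 0.2695, 0.2386]
ee_rot: [[-0.666, 0.746, -0.0], [0.746, 0.666, -0.0], [-0.0, -0.0, -1.0]]
ft_force: [0.9, 1.2, -0.1]
gripper_width: 0.0264
grip_force: 0.0
[-0.172   0.0209  0.0886] [-5.000e-04  1.000e-04  1.453e-01] t 0.9 F [ 0.9  1.2 -0.1]
```

```bash
python3 -m creep '[{"x":-0.04,"y":0.005,"z":0.01,"wx":0,"wy":0,"wz":0.04,"hand":0.0},{"x":-0.08,"y":0.01,"z":0.03,"wx":0,"wy":0,"wz":0.08,"hand":0.0},{"x":-0.12,"y":0.015,"z":0.05,"wx":0,"wy":0,"wz":0.12,"hand":0.0},{"x":-0.155,"y":0.02,"z":0.07,"wx":0,"wy":0,"wz":0.145,"hand":0.0},{"x":-0.172,"y":0.021,"z":0.0885,"wx":0,"wy":0,"wz":0.145,"hand":0.0},{"x":-0.172,"y":0.021,"z":0.0885,"wx":0,"wy":0,"wz":0.145,"hand":0.0}]'; python3 - <<'E'
from h import *
cv2.imwrite('pics/w1.png',np.hstack([grab_frame('wrist')[:,:,::-1][:, 100:540]]))
s=cv2.resize(grab_frame('side')[130:260,270:410],(560,520),interpolation=2)
cv2.imwrite('pics/s1.png',s[:,:,::-1]); to(92,0,.076)
E
```

```text
t: 1.5
tcp_pos: [0.5343, 0.1561, 0.1474]
ee_rot: [[-0.553, 0.833, -0.005], [0.833, 0.553, -0.001], [0.002, -0.004, -1.0]]
ft_force: [-0.2, 0.1, -0.1]
gripper_width: 0.0005
grip_force: 0.0
[-0.0033 -0.0007  0.0743] [-0.0006 -0.0006  0.0046] t 1.6 F [-0.6  0.1  0.6]
```

View pics/s1.png

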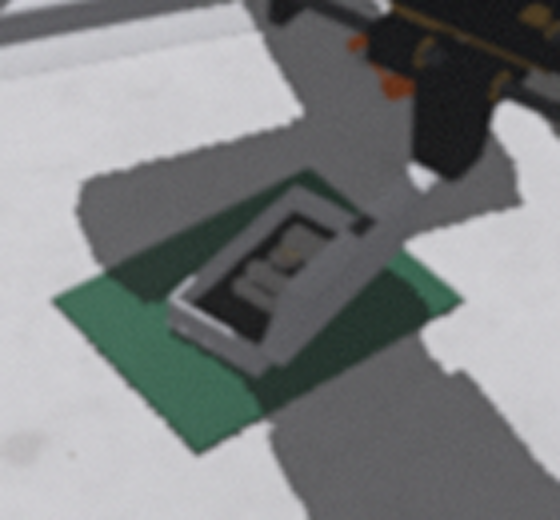

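The side view shows the lid leaning back at crop (400,200), with the closed fingertips just beyond and above it at (440,175). I'll lower the fingers behind the lid, then sweep.

```bash
python3 -m creep '[{"x":-0.003,"y":0.0,"z":0.02,"wx":0,"wy":0,"wz":0.004,"hand":0.0},{"x":-0.003,"y":0.0,"z":0.045,"wx":0,"wy":0,"wz":0.004,"hand":0.0},{"x":-0.003,"y":0.0,"z":0.065,"wx":0,"wy":0,"wz":0.004,"hand":0.0},{"x":-0.003,"y":0.0,"z":0.0775,"wx":0,"wy":0,"wz":0.004,"hand":0.0},{"x":-0.003,"y":0.0,"z":0.0775,"wx":0,"wy":0,"wz":0.004,"hand":0.0}]'; python3 -c "
from h import *
to(92,0,.0725)"
python3 -m creep '[{"x":0,"y":-0.006,"z":0,"wx":0,"wy":0,"wz":0,"hand":0.0},{"x":0,"y":-0.013,"z":0,"wx":0,"wy":0,"wz":0,"hand":0.0},{"x":0,"y":-0.019,"z":0.0,"wx":0,"wy":0,"wz":0,"hand":0.0},{"x":0,"y":-0.0235,"z":-0.0015,"wx":0,"wy":0,"wz":0,"hand":0.0},{"x":0,"y":-0.0275,"z":-0.0035,"wx":0,"wy":0,"wz":0,"hand":0.0},{"x":0,"y":-0.032,"z":-0.0045,"wx":0,"wy":0,"wz":0,"hand":0.0},{"x":0,"y":-0.036,"z":-0.0055,"wx":0,"wy":0,"wz":0,"hand":0.0},{"x":0,"y":-0.0405,"z":-0.006,"wx":0,"wy":0,"wz":0,"hand":0.0}]'; python3 - <<'E'
from h import *
s=cv2.resize(grab_frame('side')[130:260,270:410],(560,520),interpolation=2)
cv2.imwrite('pics/s2.png',s[:,:,::-1]); to(51,0,.0785)
E
```

```text
t: 2.1
tcp_pos: [0.5353, 0.156, 0.0724]
ee_rot: [[-0.552, 0.834, -0.001], [0.834, 0.552, -0.0], [0.001, -0.001, -1.0]]
ft_force: [-0.2, -0.0, 0.5]
gripper_width: 0.0005
grip_force: 0.0
[-0.0008 -0.0007 -0.0001] [-0.0011 -0.0007  0.0019] t 2.1 F [-0.2 -0.   0.5]
t: 2.9
tcp_pos: [0.5021, 0.1328, 0.0789]
ee_rot: [[-0.551, 0.834, 0.0], [0.834, 0.551, -0.0], [-0.0, 0.0, -1.0]]
ft_force: [0.5, 0.8, 0.4]
gripper_width: 0.0005
grip_force: 0.4
[ 0.0002 -0.0006  0.0003] [-0.0003 -0.      0.0008] t 2.95 F [ 0.8 -0.1 -0.2]
```

View pics/s2.png

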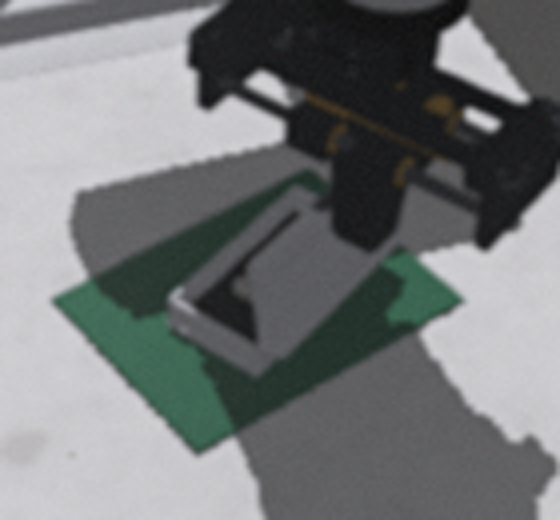

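The lid has swung up past vertical, and the case's front corner is still at (170,300), so it has not slid. I'll keep sweeping.

```bash
python3 -m creep '[{"x":0,"y":-0.007,"z":0.0,"wx":0,"wy":0,"wz":0,"hand":0.0},{"x":0,"y":-0.014,"z":0.001,"wx":0,"wy":0,"wz":0,"hand":0.0},{"x":0,"y":-0.0185,"z":0.0025,"wx":0,"wy":0,"wz":0,"hand":0.0},{"x":0,"y":-0.023,"z":0.004,"wx":0,"wy":0,"wz":0,"hand":0.0},{"x":0,"y":-0.027,"z":0.006,"wx":0,"wy":0,"wz":0,"hand":0.0},{"x":0,"y":-0.031,"z":0.008,"wx":0,"wy":0,"wz":0,"hand":0.0},{"x":0,"y":-0.035,"z":0.011,"wx":0,"wy":0,"wz":0,"hand":0.0},{"x":0,"y":-0.038,"z":0.0135,"wx":0,"wy":0,"wz":0,"hand":0.0}]'; python3 -c "
from h import *
to(13.2,0,.065)"
python3 -m creep '[{"x":0,"y":-0.003,"z":0.0035,"wx":0,"wy":0,"wz":0,"hand":0.0},{"x":0,"y":-0.006,"z":0.007,"wx":0,"wy":0,"wz":0,"hand":0.0},{"x":0,"y":-0.009,"z":0.0105,"wx":0,"wy":0,"wz":0,"hand":0.0},{"x":0,"y":-0.011,"z":0.0145,"wx":0,"wy":0,"wz":0,"hand":0.0},{"x":0,"y":-0.013,"z":0.018,"wx":0,"wy":0,"wz":0,"hand":0.0},{"x":0,"y":-0.015,"z":0.0205,"wx":0,"wy":0,"wz":0,"hand":0.0},{"x":0,"y":-0.016,"z":0.022,"wx":0,"wy":0,"wz":0,"hand":0.0}]'; python3 - <<'E'
from h import *
to(-2,0,.042)
E
```

```text
t: 3.75
tcp_pos: [0.4702, 0.1118, 0.0649]
ee_rot: [[-0.551, 0.834, -0.0], [0.834, 0.551, -0.0], [0.0, -0.0, -1.0]]
ft_force: [0.5, 0.5, 1.3]
gripper_width: 0.0002
grip_force: 0.3
[ 0.0002 -0.0008 -0.0001] [-0.0003 -0.0002  0.0008] t 3.75 F [0.5 0.5 1.3]
t: 4.45
tcp_pos: [0.4571, 0.1031, 0.043]
ee_rot: [[-0.551, 0.834, -0.0], [0.834, 0.551, 0.0], [0.0, -0.0, -1.0]]
ft_force: [-0.2, 0.1, -0.2]
gripper_width: 0.0007
grip_force: 0.1
[ 0.0002 -0.0003  0.001 ] [-0.0001 -0.0001  0.0007] t 4.45 F [-0.2  0.1 -0.2]
```

```bash
python3 -m creep '[{"x":0,"y":-0.003,"z":-0.001,"wx":0,"wy":0,"wz":0,"hand":0.0},{"x":0,"y":-0.008,"z":-0.001,"wx":0,"wy":0,"wz":0,"hand":0.0},{"x":0,"y":-0.008,"z":0.0,"wx":0,"wy":0,"wz":0,"hand":0.0},{"x":0,"y":-0.008,"z":0.0005,"wx":0,"wy":0,"wz":0,"hand":0.0},{"x":0,"y":-0.008,"z":0.001,"wx":0,"wy":0,"wz":0,"hand":0.0}]'; python3 -m creep '[{"x":0,"y":0,"z":0.0005,"wx":0,"wy":0,"wz":0,"hand":0.0},{"x":0,"y":0,"z":0.0005,"wx":0,"wy":0,"wz":0,"hand":0.0}]'
```

```text
t: 4.95
tcp_pos: [0.4506, 0.0988, 0.0423]
ee_rot: [[-0.551, 0.834, 0.0], [0.834, 0.551, -0.0], [-0.0, 0.0, -1.0]]
ft_force: [-2.1, -0.6, 8.5]
gripper_width: 0.0006
grip_force: 4.3
t: 5.15
tcp_pos: [0.4507, 0.0988, 0.0423]
ee_rot: [[-0.552, 0.834, 0.0], [0.834, 0.552, -0.0], [-0.0, -0.0, -1.0]]
ft_force: [-3.2, -1.0, 9.0]
gripper_width: 0.0002
grip_force: 4.8
```

```bash
python3 -m creep '[{"x":0,"y":0,"z":-0.015,"wx":0,"wy":0,"wz":0,"hand":0.0},{"x":0,"y":0.0,"z":-0.05,"wx":0,"wy":0,"wz":0,"hand":0.088},{"x":0,"y":0.008,"z":-0.08,"wx":0,"wy":0,"wz":0,"hand":0.088},{"x":0,"y":0.008,"z":-0.1,"wx":0,"wy":0,"wz":0,"hand":0.088},{"x":0,"y":0.008,"z":-0.1,"wx":0,"wy":0,"wz":0,"hand":0.088},{"x":0,"y":0.008,"z":-0.1,"wx":0,"wy":0,"wz":0,"hand":0.088}]'; python3 - <<'E'
from h import *
s=cv2.resize(grab_frame('side')[160:250,280:390],(440,360),interpolation=2)
c=camera_info('wrist'); np.savez('w3.npz',**{k:np.array(c[k]) for k in('mtx','R','t')})
w=grab_frame('wrist'); cv2.imwrite('pics/wraw.png',w[:,:,::-1])
w=cv2.resize(w,(440,275)) 
print(np.round(c['mtx'],1).tolist(),np.round(c['R'],3).tolist(),np.round(c['t'],3).tolist())
t=cv2.resize(grab_frame('top')[150:250,245:360],(345,300),interpolation=2)
o=np.zeros((580,790,3),np.uint8); o[:300,:345]=t; o[:360,350:790]=s; o[305:,:][:275,:440]=np.where(o[305:,:440]>0,o[305:,:440],w)
cv2.imwrite('pics/m3.png',o[:,:,::-1])
E
```

```text
t: 5.75
tcp_pos: [0.457, 0.1032, 0.1412]
ee_rot: [[-0.551, 0.834, -0.0], [0.834, 0.551, 0.0], [0.0, -0.0, -1.0]]
ft_force: [0.4, 0.1, -0.2]
gripper_width: 0.038
grip_force: 0.0
[[309.7, 0.0, 319.3], [0.0, 309.7, 197.4], [0.0, 0.0, 1.0]] [[0.835, 0.551, -0.0], [0.528, -0.799, 0.287], [0.158, -0.24, -0.958]] [-0.438, -0.171, 0.249]
```

View pics/m3.png

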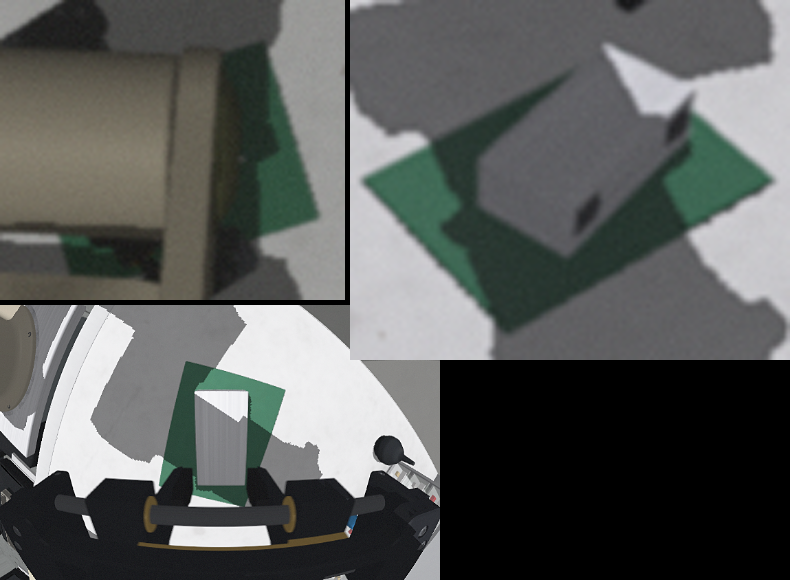

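The side view shows the case fully shut, and the wrist view shows the closed lid square to the gripper, at about (195–247, 391–485) in the montage. I'll enlarge the wrist view for its corners.

```bash
python3 - <<'E'
import cv2
a=cv2.imread('pics/wraw.png')[110:290,220:440]; cv2.imwrite('pics/wc.png',cv2.resize(a,(733,600),interpolation=cv2.INTER_CUBIC))
E
```

```text
(no output)
```

View pics/wc.png

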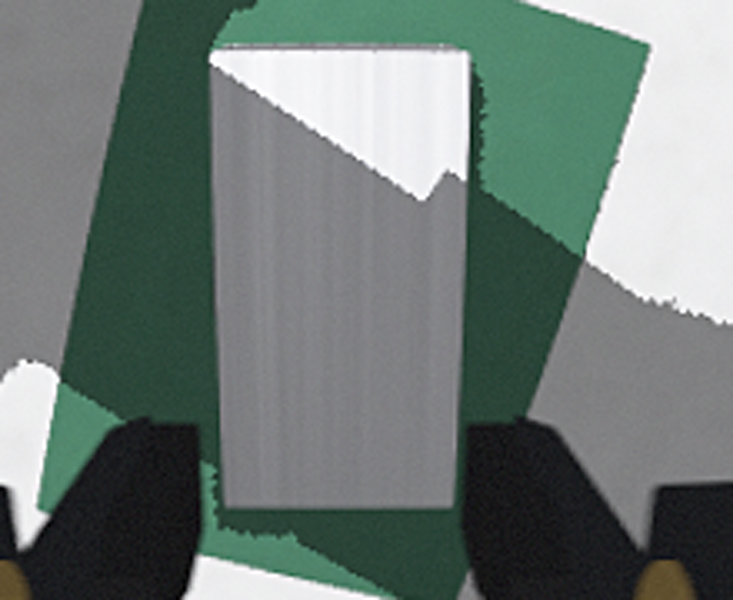

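The lid's top corners are at crop (210,52), (469,52), (454,507) and (226,507), centred between the fingers. Next I'll turn these into case-frame offsets.

```bash
python3 - <<'E'
from h import *
c=np.load('w3.npz'); M=c['mtx'];R=c['R'];t=c['t']; P=[]
for u,v in[(210,52),(469,52),(454,507),(226,507)]:
    d=np.array([220+(u+.5)/3.332-.5-M[0,2],110+(v+.5)/3.333-.5-M[1,2]]); r=np.hypot(*d); a=r/M[0,0]
    ray=R.T@np.r_[d/r*np.sin(a),np.cos(a)]; o=-R.T@t; P.append(o+ray*(.042-o[2])/ray[2])
P=np.array(P)[:,:2]; print(np.round(P,4), 'ctr',np.round(P.mean(0),4))
print([round(float(np.linalg.norm(P[i]-P[i-1]))*1e3,1) for i in range(4)])
e=P[1]-P[0]+P[2]-P[3]; yaw=np.arctan2(e[1],e[0]); l=P[0]-P[3]+P[1]-P[2]
print('yaw',np.degrees(yaw),np.degrees(np.arctan2(l[1],l[0]))-90)
C=[*P.mean(0),yaw]; to(0,2,.008,C)
E
```

```text
[[0.3996 0.137 ]
 [0.4509 0.171 ]
 [0.5175 0.0709]
 [0.466  0.0369]] ctr [0.4585 0.1039]
[120.1, 61.6, 120.3, 61.7]
yaw 33.434335120906255 33.61301020478234
[0.0014 0.0022 0.1326] [-0.0019 -0.0013  0.0004] t 5.9 F [ 0.1 -0.7  0.4]
```

```bash
python3 -m creep '[{"x":0.0015,"y":0.002,"z":0.0,"wx":-0.0015,"wy":-0.001,"wz":0,"hand":0.088},{"x":0.0015,"y":0.002,"z":0.01,"wx":-0.0015,"wy":-0.001,"wz":0,"hand":0.088},{"x":0.0015,"y":0.002,"z":0.02,"wx":-0.0015,"wy":-0.001,"wz":0,"hand":0.088},{"x":0.0015,"y":0.002,"z":0.04,"wx":-0.0015,"wy":-0.001,"wz":0,"hand":0.088},{"x":0.0015,"y":0.002,"z":0.06,"wx":-0.0015,"wy":-0.001,"wz":0,"hand":0.088},{"x":0.0015,"y":0.002,"z":0.07,"wx":-0.0015,"wy":-0.001,"wz":0,"hand":0.088}]'; python3 - <<'E'
from h import *
to(0,2,.008,[.4585,.1039,np.radians(33.45)]); print(get_state()['gripper_width'])
E
```

```text
t: 6.5
tcp_pos: [0.457, 0.1055, 0.0695]
ee_rot: [[-0.551, 0.834, -0.001], [0.834, 0.551, 0.0], [0.001, -0.001, -1.0]]
ft_force: [0.1, -0.4, 1.3]
gripper_width: 0.088
grip_force: 0.0
[-0.0002  0.0004  0.0615] [-0.0011 -0.0008  0.0001] t 6.5 F [ 0.1 -0.4  1.3]
0.08801161743996024
```

```bash
python3 -m creep '[{"x":0,"y":0,"z":0.015,"wx":-0.001,"wy":-0.001,"wz":0,"hand":0.088},{"x":0,"y":0,"z":0.03,"wx":-0.001,"wy":-0.001,"wz":0,"hand":0.088},{"x":0,"y":0,"z":0.045,"wx":-0.001,"wy":-0.001,"wz":0,"hand":0.088},{"x":0,"y":0,"z":0.055,"wx":-0.001,"wy":-0.001,"wz":0,"hand":0.088},{"x":0,"y":0,"z":0.061,"wx":-0.001,"wy":-0.001,"wz":0,"hand":0.088},{"x":0,"y":0,"z":0.061,"wx":-0.001,"wy":-0.001,"wz":0,"hand":0.088}]' && python3 -m creep '[{"x":0,"y":0,"z":0,"wx":0,"wy":0,"wz":0,"hand":0.07},{"x":0,"y":0,"z":0,"wx":0,"wy":0,"wz":0,"hand":0.066},{"x":0,"y":0,"z":0,"wx":0,"wy":0,"wz":0,"hand":0.064},{"x":0,"y":0,"z":0,"wx":0,"wy":0,"wz":0,"hand":0.055},{"x":0,"y":0,"z":0,"wx":0,"wy":0,"wz":0,"hand":0.05},{"x":0,"y":0,"z":0,"wx":0,"wy":0,"wz":0,"hand":0.05},{"x":0,"y":0,"z":0,"wx":0,"wy":0,"wz":0,"hand":0.05}]' 45
```

```text
t: 7.1
tcp_pos: [0.4579, 0.1056, 0.0102]
ee_rot: [[-0.551, 0.834, 0.002], [0.834, 0.551, -0.0], [-0.001, 0.002, -1.0]]
ft_force: [-0.1, -0.2, 0.7]
gripper_width: 0.0878
grip_force: 0.0
t: 7.8
tcp_pos: [0.4583, 0.1055, 0.011]
ee_rot: [[-0.551, 0.834, 0.003], [0.834, 0.551, -0.0], [-0.002, 0.003, -1.0]]
ft_force: [-2.3, -0.1, 5.9]
gripper_width: 0.0615
grip_force: 45.0
```

```bash
python3 -m creep '[{"x":0,"y":0,"z":-0.001,"wx":0,"wy":0,"wz":0,"hand":0.05},{"x":0,"y":0,"z":-0.004,"wx":0,"wy":0,"wz":0,"hand":0.05},{"x":0,"y":0,"z":-0.01,"wx":0,"wy":0,"wz":0,"hand":0.05},{"x":0,"y":0,"z":-0.015,"wx":0,"wy":0,"wz":0,"hand":0.05},{"x":0,"y":0,"z":-0.015,"wx":0,"wy":0,"wz":0,"hand":0.05}]' 55; python3 - <<'E'
from h import *
cv2.imwrite('pics/l1.png',cv2.resize(grab_frame('side')[150:250,280:400],(720,600),interpolation=2)[:,:,::-1])
E
```

```text
t: 8.3
tcp_pos: [0.4585, 0.1056, 0.0265]
ee_rot: [[-0.551, 0.834, 0.005], [0.834, 0.551, -0.0], [-0.003, 0.004, -1.0]]
ft_force: [0.5, -0.6, -3.1]
gripper_width: 0.0618
grip_force: 55.0
```

View pics/l1.png

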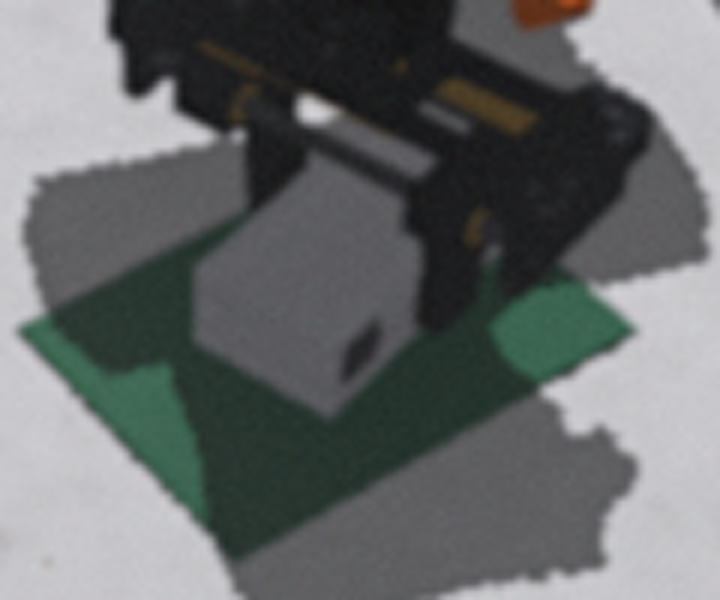

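The case is off the mat, shut and level. The near end face at (270,330) shows no seam gap. I'll lift it the rest of the way.

```bash
python3 -m creep '[{"x":0,"y":0,"z":-0.005,"wx":0,"wy":0,"wz":0,"hand":0.05},{"x":0,"y":0,"z":-0.015,"wx":0,"wy":0,"wz":0,"hand":0.05},{"x":0,"y":0,"z":-0.03,"wx":0,"wy":0,"wz":0,"hand":0.05},{"x":0,"y":0,"z":-0.045,"wx":0,"wy":0,"wz":0,"hand":0.05},{"x":0,"y":0,"z":-0.06,"wx":0,"wy":0,"wz":0,"hand":0.05},{"x":0,"y":0,"z":-0.073,"wx":0,"wy":0,"wz":0,"hand":0.05},{"x":0,"y":0,"z":-0.081,"wx":0,"wy":0,"wz":0,"hand":0.05},{"x":0,"y":0,"z":-0.0845,"wx":0,"wy":0,"wz":0,"hand":0.05}]'; python3 -m creep '[{"x":0,"y":0,"z":0,"wx":0,"wy":0,"wz":0,"hand":0.05},{"x":0,"y":0,"z":0,"wx":0,"wy":0,"wz":0,"hand":0.05},{"x":0,"y":0,"z":0,"wx":0,"wy":0,"wz":0,"hand":0.05},{"x":0,"y":0,"z":0,"wx":0,"wy":0,"wz":0,"hand":0.05},{"x":0,"y":0,"z":0,"wx":0,"wy":0,"wz":0,"hand":0.05},{"x":0,"y":0,"z":0,"wx":0,"wy":0,"wz":0,"hand":0.05}]'; python3 - <<'E'
from h import *
cv2.imwrite('pics/l2.png',cv2.resize(grab_frame('side')[110:250,250:418],(720,600),interpolation=2)[:,:,::-1])
E
```

```text
t: 9.15
tcp_pos: [0.4581, 0.1056, 0.1112]
ee_rot: [[-0.551, 0.834, 0.004], [0.834, 0.551, -0.0], [-0.003, 0.004, -1.0]]
ft_force: [-0.1, 0.2, -4.5]
gripper_width: 0.0616
grip_force: 55.0
t: 9.75
tcp_pos: [0.4578, 0.1056, 0.1101]
ee_rot: [[-0.551, 0.834, 0.003], [0.834, 0.551, -0.0], [-0.002, 0.002, -1.0]]
ft_force: [0.1, -0.2, -3.5]
gripper_width: 0.0615
grip_force: 55.0
```

View pics/l2.png

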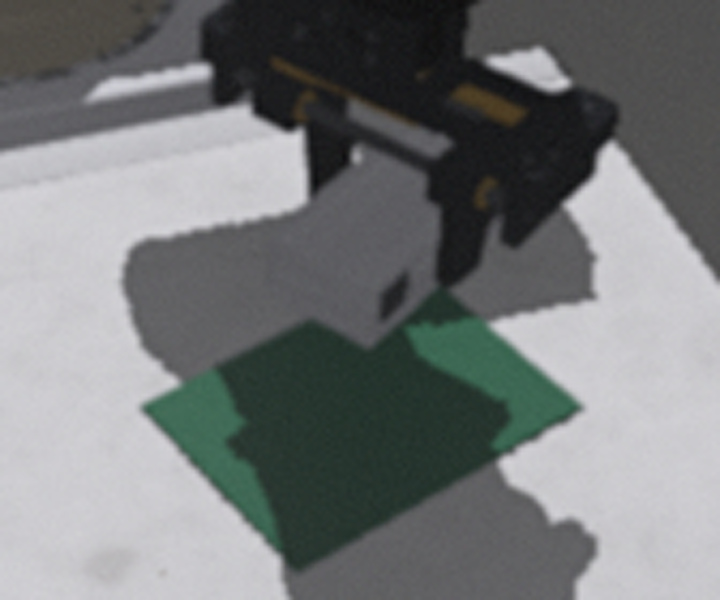

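The case hangs shut and level over the mat (case at about (360,250), mat below), and the readings are steady, so I'll hand it in.

```bash
python3 -c "
from plant import *
print(job_done())"
```

```text
the job is handed in; nothing more can be done
None
```

I shut the case on the mat, gripped it across both halves at 55 N and lifted it straight up; I handed it in held about 10 cm above the mat, shut, level and steady, after about 10 s.

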